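# Load the setting mandrel into the inclined sleeve

### The arm

A 6-joint arm with a two-finger parallel gripper is mounted at the origin on the work surface. World frame = base frame: x ahead of the robot, y to its left, z up, the work surface at z = 0. Lengths are in mm, angles in rad, forces in N, time in s.
With the tool pointing down it reaches from about 275 to 750 mm from the base axis. Payload 10.2 kg.
Tool frame: the origin (TCP) lies between the finger pads; the fingertips stand 8 mm ahead of it and the grasp point (between the pads) lies 11 mm behind it; z points along the fingers, y is the line along which they close (so a half turn about z gives the same grasp; the last joint's range is limited). The gripper opens to 85 mm and grips with 20 to 120 N. Pads are 22 mm wide; open, the fingers measure 114 mm over their backs; the gripper's body (76 mm by 85 mm) begins 54 mm behind the grasp point. The pads swing forward as they close: fully open they stand 13 mm farther back than shut.
Start: joints at [-1.388, 0.313, 1.498, -0, 1.331, -0.223], TCP at [207.234, -482.375, 239.294] pointing down, gripper open.
Joint ranges: [-2.94, 2.94], [-0.97, 2.17], [0.19, 2.56], [-1.23, 4.37], [0.02, 3.11], [-2.88, 2.88]. Speed limits (rad/s): [2.39, 2.39, 3.01, 3.14, 3.14, 3.14].

### API

Orientations are given as a unit quaternion [w, x, y, z].
In Python, from rig import * gives the robot as it stands.
- The arm moves only by the shell command python3 -m handwheel 'ROWS' [FORCE]. ROWS is JSON, a list that holds one entry, the list of rows, each a list of 7 numbers: the shift along the world's x, y, z in mm, then the turn, a rotation vector about the world's x, y, z in degrees, then the opening, from -1 (shut) to 1 (fully open). A call has 1 to 8 rows; each row shifts and turns the commanded pose from where the row before left it; what a row does not reach is not made up. A row lasts 1/8 s, in which the tool goes at most 62.5 mm and 10.7 degrees, less where a joint would pass 70% of its speed; a pose out of reach is approached as far as the arm can. A call is refused whole if a number of a shift passes 62.5 or a number of a turn 10.7, either way. A call with a gripper value outside its range is refused whole. The fingers move at their own pace and stop on an object; FORCE is the grip in N (left out, the last holds). Time passes only in rows, so rows that do not move let the fingers close. It gives the time, the measured TCP pose, the force, the opening and the grip force at its end, in the units of the state.
- sense(): the state, without advancing time (a new reading comes with each control period).
- capture(name): name is "scene" or "top"; returns a dict with "image" (480x640x3 uint8, red, green, blue), "fx", "fy", "cx", "cy" (pixels), "dist_coeffs" ([k1, k2, p1, p2, k3] as OpenCV has them; the pictures are not rectified), "rvec" (rotation vector, rad) and "tvec" (3), from world to camera coordinates, as OpenCV has them. Camera axes: x right, y down, z forward; pixel columns grow to the right and rows downward; lengths in mm; the calibration is good to about 2 mm. A picture is of the moment at which its call begins. There is no depth.
- finish_job(): hands the job in; it is judged then, once.
The state is a dict: "time_s": time; "joints": joint angles; "dq": joint speeds; "tau": joint torques, N m; "eef_pos": TCP position; "ee_rot": TCP orientation; "force": force on the tool from outside, world axes, zero at the start; "wrist_torque": the same for the moment, N m; "grip_width": opening from 0.0 (shut) to 1.0 (fully open); "grip_force": force on a finger pad.
Only numpy, scipy, OpenCV 4.12 (cv2) and the standard library are available. Lean on these libraries where they do the work, as an engineer would, in place of code of your own. Each camera call takes 0.05 s, during which the arm holds its last target. There are 200 camera calls.

### The job

Press the spring ejector slide on the flat holder all the way so that the mandrel's handle comes out, draw the mandrel out by its handle, and slide it shaft first into the inclined sleeve, which floats a little to one side or the other in its housing so that you must find its bore; push the stiff stop inside ahead of it until you feel the handle's shoulder sit against the sleeve's mouth, without ramming or wedging it. Let go and leave the mandrel there, and do not disturb the other things on the bench.

Things in the scene. Friction and masses are not known exactly. Their poses are not given: they have to be found in the camera images.
- holder: flat dark steel holder, fixed (place and yaw vary), 180 long x 60 wide x 64 mm high. Origin on the bench under its channel; +x = the way out, z up. Channel along x, 31 mm wide, floor at z 30 mm, mouth at x +65 mm; lips (z 60 to 64 mm) roof it but for a 14 mm slot from above, so the mandrel leaves only along +x, level.
- holder_mouth (a point): middle of the channel's mouth, on the mandrel's axis (holder x +65, z 44 mm). Beyond it only a 14 mm wide tongue, top at z 30 mm, runs on to x +123 mm and carries the handle when it is pushed out; both sides of it are free for fingers.
- ejector (a joint): the holder's spring ejector slide: 0 = at rest at the back, 0.050 m = pressed fully towards the holder's +x. Takes about 2 N to start, 6 N fully in; springs back when let go. Its nose pushes the mandrel's tip from about 2 mm behind it; the mandrel stays out by friction.
- ejector_tab (a point): centre of the rear (-x) face of the ejector's upright aluminium tab above the slot, 32 mm wide, 10 mm thick, holder z 68 to 102 mm (this point z 85 mm, at rest x -106 mm). Push it along the holder's +x. Free space behind it.
- mandrel: mandrel, about 0.2 kg: round steel shaft 18 mm across, 95 mm long, nose tapered over 6 mm to 15 mm; square wooden handle 28 x 28 x 60 mm. Origin on the axis at the shoulder between them; +x along the axis to the handle end (x +60 mm). Starts in the holder, x axes parallel, axis at holder z 44 mm, handle end 5 mm inside the mouth.
- mandrel_tip (a point): end of the mandrel's nose, on its axis, 95 mm from the shoulder (mandrel x -95 mm)
- housing: dark steel housing, 88 wide x 120 x 46 mm, fixed aslant on the stand, front open; the sleeve stands out 8 mm from it. Origin 115 mm above the bench, in the plane of the sleeve's mouth, middle of the housing; +x points out of the mouth along the bore, rising 32 degrees above level, roughly away from the robot; y level, across. The bore's axis has z 0; its y: see sleeve_mid.
- sleeve_mid (a point): middle of the housing in the plane of the mouth (the housing's origin). The aluminium sleeve inside is 48 wide (y) x 32 mm high (z), bore 20 x 20 mm; it sits anywhere up to 13 mm to either side (housing y) of this point, differently each time; this is not measured: feel or look for it. It is too stiff to shift. Its flat front face is 14 mm wide on either side of the bore.
- stand: the housing's steel stand, base 200 x 130 x 14 mm, place and yaw vary; origin on the bench under it, x level along the sleeve. In the bore, unseen and unmeasured, a stiff sliding stop waits 60 to 72 mm deep: the nose has to push it on with 7 to 10 N; it stays where pushed. The shoulder meets the mouth when the nose is 95 mm deep.
- bowl: black rubber scrap bowl, 110 mm wide, 45 mm high, loose; bystander, origin under its centre
- tin: small open dark red tin 90 x 70 x 22 mm, loose; bystander, origin under its centre
- hammer: bench hammer lying flat, loose; bystander beyond the stand
- ring_gauge: brass ring 44 mm across, 16 mm high, loose; bystander near the robot
- screwdriver: screwdriver lying flat, loose; bystander to the right of the stand
- loupe: small black eye loupe, 36 mm across, 30 mm high, loose; bystander between holder and stand
- jar: amber glass jar 56 mm across, 60 mm high, loose; bystander near the robot
Not all that is in view belongs to the job. Several things have the shape of the mandrel; the one meant has the colours described above.

How it is judged:
By the outcome, as a careful person would: the job done as asked, in the order asked, and still so for the second after the job is handed in, with the robot touching nothing.
It also fails if it takes over 72 s, if anything falls off the work surface, if the arm or the gripper's body presses on something with over 40 N, if the wrist force passes 120 N, or if a joint passes its speed limit or range.

## Working session

There is one attempt and no reset: what is moved stays moved. The work goes in short steps, Python scripts to look and compute and a shell command to move; the robot and the scene stay as the last step left them, time stands still between calls to the robot, and variables do not carry over. Pictures are saved under pics/ and viewed, at most 10 in all, crops included, and the job is handed in when it is done.

```bash
mkdir -p pics; ls; python3 - <<'E'
from rig import *
import cv2,pickle
for n in("scene","top"):
    c=capture(n); pickle.dump(c,open(n+".pkl","wb"))
    cv2.imwrite(f"pics/{n}.png",c["image"][:,:,::-1])
    print(n,c["fx"],c["dist_coeffs"],c["rvec"],c["tvec"])
print(sense())
E
```

```text
pics
scene 467.35251386349483 [-0.00029262  0.          0.          0.          0.        ] [ 1.34991884  2.23214652 -0.88783316] [ 253.35815893 -259.78649377 1521.61326699]
top 566.1829116292462 [0.02584561 0.         0.         0.         0.        ] [ 2.05628045 -2.17718803  0.22351303] [   9.80105429  554.47143235 1581.42161571]
{'time_s': 0.1, 'joints': array([-1.38839838e+00,  3.13381270e-01,  1.49837597e+00,  2.12578996e-06,
        1.33096467e+00, -2.23417538e-01]), 'dq': array([ 0.0002566 , -0.00043866, -0.00052022, -0.00142429, -0.00099957,
        0.00043472]), 'tau': array([ 2.23590236e-03, -4.12898827e+01, -2.60141319e+01, -1.90261126e-04,
        3.10363692e-03,  7.88617513e-06]), 'eef_pos': array([ 207.193551  , -482.14818468,  238.79323303]), 'ee_rot': array([-5.64486342e-04,  9.79484651e-01,  2.01517990e-01,  1.26116693e-05]), 'force': array([ 0.12481251, -0.33125503, -0.82848655]), 'wrist_torque': array([ 0.0607447 , -0.01844911, -0.00324279]), 'grip_force': 0.0, 'grip_width': 1.000226660098055}
```

View pics/scene.png

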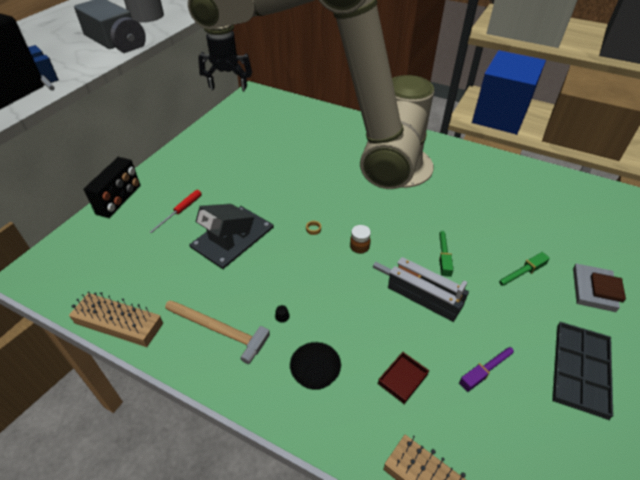

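View pics/top.png

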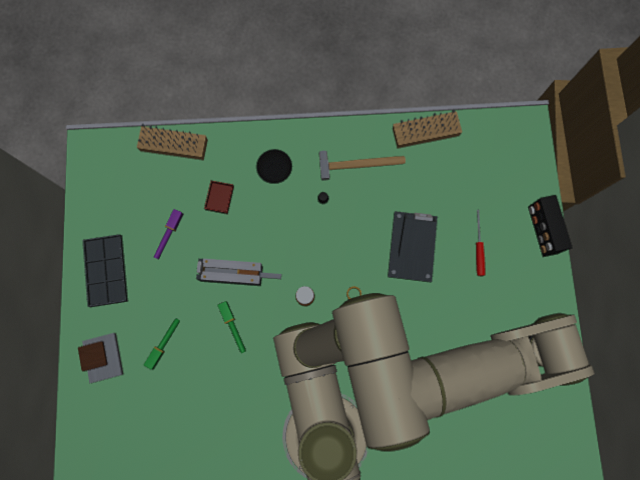

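Scene shows the holder at (428,287), the stand with its sleeve at (230,232), and the mandrel lookalikes in green (446,252), green (525,268) and purple (487,368). Top shows the holder at (230,272) with its tongue pointing right to (281,277) and wood colour in its slot at (247,272), the stand at (413,247), and the lookalikes at (232,327), (162,344) and (168,234). The mandrel meant is the one in the holder, with wooden handle and steel shaft. I'll confirm that in an enlarged crop.

```bash
cat > h.py <<'E'
import numpy as np,cv2,pickle
from scipy.spatial.transform import Rotation as R
def load(n): return pickle.load(open(n+".pkl","rb"))
def K(c): return np.array([[c["fx"],0,c["cx"]],[0,c["fy"],c["cy"]],[0,0,1.]])
def ray(c,uv):
    p=cv2.undistortPoints(np.array([[uv]],float),K(c),np.array(c["dist_coeffs"]))[0,0]
    Rm=cv2.Rodrigues(np.array(c["rvec"]))[0]; o=-Rm.T@np.array(c["tvec"]).ravel()
    d=Rm.T@np.array([p[0],p[1],1]); return o,d/np.linalg.norm(d)
def onz(c,uv,z):
    o,d=ray(c,uv); return o+d*(z-o[2])/d[2]
def tri(c1,u1,c2,u2):
    o1,d1=ray(c1,u1);o2,d2=ray(c2,u2)
    s=np.linalg.lstsq(np.c_[d1,-d2],o2-o1,rcond=None)[0]
    a,b=o1+s[0]*d1,o2+s[1]*d2; return (a+b)/2,np.linalg.norm(a-b)
def proj(c,P): return cv2.projectPoints(np.array(P,float).reshape(-1,3),np.array(c["rvec"]),np.array(c["tvec"]),K(c),np.array(c["dist_coeffs"]))[0][:,0]
E
python3 - <<'E'
from h import *
t=load("top")["image"];s=load("scene")["image"]
f=lambda im,x,y,w,h:cv2.resize(im[y:y+h,x:x+w],(400,300),interpolation=cv2.INTER_CUBIC)
a=np.vstack([np.hstack([f(t,190,236,100,75),f(t,364,205,100,75)]),np.hstack([f(s,370,247,100,75),f(s,183,194,100,75)])])
cv2.imwrite("pics/crop1.png",a[:,:,::-1])
E
```

```text
(no output)
```

View pics/crop1.png

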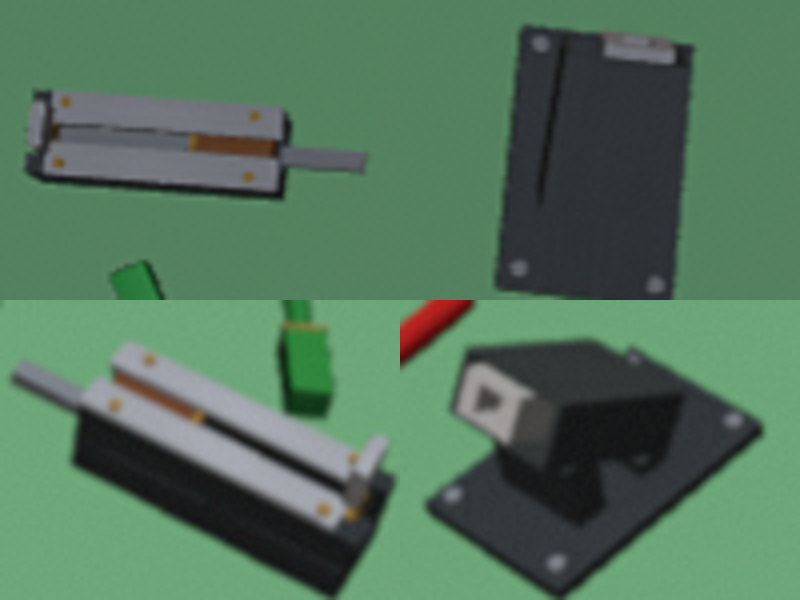

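The crop confirms it: in the holder slot are a steel shaft and wooden handle (top px about (249,272)), tongue to the right and ejector tab at the left end (199,266). The sleeve face is white at scene (205,219), offset toward the housing's left in that view (world -y). Next I measure.

```bash
cat > m1.py <<'E'
from h import *
np.set_printoptions(precision=1,suppress=True)
c=load("top");s=load("scene")
def up(im,x,y,w,h,k=8): return cv2.resize(im[y:y+h,x:x+w],None,fx=k,fy=k,interpolation=cv2.INTER_CUBIC)
def topx(p,x,y,k=8): p=np.asarray(p,float); return (p+.5)/k-.5+[x,y]
def big(m): 
    cs=cv2.findContours(m.astype(np.uint8),cv2.RETR_EXTERNAL,cv2.CHAIN_APPROX_NONE)[0]; return max(cs,key=cv2.contourArea)
# stand base
x,y,w,h=380,200,65,90
hsv=cv2.cvtColor(up(c["image"],x,y,w,h),cv2.COLOR_RGB2HSV)
m=~((hsv[...,1]>65)&(abs(hsv[...,0].astype(int)-70)<25))
b=cv2.boxPoints(cv2.minAreaRect(big(m)))
P=np.array([onz(c,q,14) for q in topx(b,x,y)])
print("base px",topx(b,x,y).tolist()); print(P, np.linalg.norm(P-np.roll(P,-1,0),axis=1),P.mean(0))
# plates
x,y,w,h=190,250,100,45
im=up(c["image"],x,y,w,h);hsv=cv2.cvtColor(im,cv2.COLOR_RGB2HSV)
m=((hsv[...,2]>125)&(hsv[...,1]<50)).astype(np.uint8); m=cv2.morphologyEx(m,cv2.MORPH_OPEN,np.ones((25,25)))
for cc in cv2.findContours(m,cv2.RETR_EXTERNAL,cv2.CHAIN_APPROX_NONE)[0]:
    if cv2.contourArea(cc)<2000: continue
    b=topx(cv2.boxPoints(cv2.minAreaRect(cc)),x,y); P=np.array([onz(c,q,64) for q in b]); print("plate",P[:,:2].tolist(),np.linalg.norm(P-np.roll(P,-1,0),axis=1))
m=(hsv[...,2]>200)|((hsv[...,0]<25)&(hsv[...,1]>130))
for cc in cv2.findContours(((hsv[...,0]<28)&(hsv[...,1]>110)).astype(np.uint8),cv2.RETR_EXTERNAL,cv2.CHAIN_APPROX_NONE)[0]:
    if cv2.contourArea(cc)<60: continue
    q=topx(np.mean(cc[:,0],0),x,y); print("gold/wood",q,onz(c,q,64)[:2],cv2.boundingRect(cc))
# sleeve in both
for n,cam,(x,y,w,h) in(("top",c,(400,205,50,25)),("scene",s,(190,200,40,45))):
    im=up(cam["image"],x,y,w,h,16);hsv=cv2.cvtColor(im,cv2.COLOR_RGB2HSV)
    m=(hsv[...,2]>110)&(hsv[...,1]<60); 
    cc=big(m); b=topx(cv2.boxPoints(cv2.minAreaRect(cc)),x,y,16); ap=topx(cv2.approxPolyDP(cv2.convexHull(cc),8,True)[:,0],x,y,16); print(n,b.tolist(),"poly",ap.tolist())
a=np.hstack([cv2.resize(up(c["image"],405,205,40,30,10),(400,300)),cv2.resize(up(s["image"],190,202,40,30,10),(400,300))])
b=np.hstack([cv2.resize(up(c["image"],192,252,100,40,8),(800,320))])
cv2.imwrite("pics/crop2.png",np.vstack([a,b[:300]])[:,:,::-1])
E
python3 m1.py
```

```text
base px [[387.2812843322754, 277.2938995361328], [393.9700584411621, 209.84878540039062], [438.0673408508301, 214.22207641601562], [431.37856674194336, 281.6671905517578]]
[[ 433.  -203.7   14. ]
 [ 634.8 -240.    14. ]
 [ 613.8 -370.6   14. ]
 [ 412.9 -331.1   14. ]] [205.1 132.2 204.7 129. ] [ 523.6 -286.4   14. ]
plate [[448.03008977087893, 289.31296760820555], [463.7656761471718, 287.928898664243], [455.8855378489984, 226.6840607960246], [440.16860718174314, 228.19183927974356]] [15.8 61.7 15.8 61.6]
plate [[484.03820882309753, 272.0089008265961], [501.77989306019566, 270.2068384384903], [494.9703753743767, 221.78891994480963], [477.24790360299573, 223.70002679841693]] [17.8 48.9 17.8 48.8]
gold/wood [251.7 279.7] [441.6 186.7] (490, 235, 14, 14)
gold/wood [204.1 276.2] [459.4 320.9] (109, 206, 16, 16)
gold/wood [247.7 271.8] [464.9 197.4] (381, 157, 172, 40)
gold/wood [203.2 268.2] [482.5 323.1] (105, 139, 12, 23)
gold/wood [253.2 264.5] [485. 181.] (503, 113, 14, 14)
gold/wood [205.9 261. ] [502.9 315. ] (124, 84, 14, 16)
top [[413.66387271881104, 218.3376522064209], [414.3810968399048, 211.88262128829956], [432.28506088256836, 213.87195014953613], [431.5678367614746, 220.3269805908203]] poly [[414.34375, 212.21875], [429.84375, 213.78125], [431.03125, 214.53125], [431.59375, 219.53125], [429.46875, 220.09375], [415.59375, 218.09375]]
scene [[193.41529369354248, 220.8244743347168], [201.2208595275879, 207.9049196243286], [216.6491584777832, 217.2261848449707], [208.84359169006348, 230.1457405090332]] poly [[200.40625, 210.09375], [204.84375, 210.09375], [215.28125, 216.90625], [209.46875, 228.90625], [205.34375, 228.03125], [195.90625, 221.78125], [199.21875, 211.21875]]
```

View pics/crop2.png

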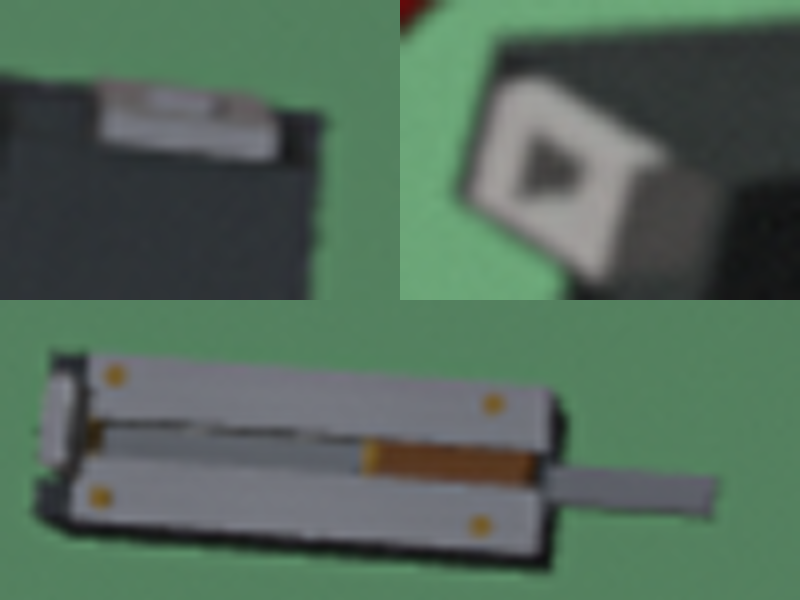

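The sleeve face is visible in both views and sits toward world -y. Top view: upper face edge from about (414.5,215.5) to (432,217.3). Scene: face corners at about (200,209.5), (216,217), (210,229.5), (196.3,221). The holder screws straddle the slot. Next I refine yaw and position.

```bash
cat > m2.py <<'E'
from h import *
np.set_printoptions(precision=2,suppress=True)
c=load("top");s=load("scene")
def up(im,x,y,w,h,k=8): return cv2.resize(im[y:y+h,x:x+w],None,fx=k,fy=k,interpolation=cv2.INTER_CUBIC)
# base screws: local weighted centroid
def cen(cam,u):
    g=cv2.cvtColor(cam["image"],cv2.COLOR_RGB2GRAY).astype(float); r=3
    for _ in range(4):
        ui=np.round(u).astype(int); p=g[ui[1]-r:ui[1]+r+1,ui[0]-r:ui[0]+r+1]; w=np.clip(p-np.median(p)-8,0,None)
        yy,xx=np.mgrid[-r:r+1,-r:r+1]; u=np.array([ui[0]+(w*xx).sum()/w.sum(),ui[1]+(w*yy).sum()/w.sum()])
    return u
T=[cen(c,(364+(x-400)/4,205+y/4)) for x,y in((540,43),(519,268),(655,285))]
S=[cen(s,(183+(x-400)/4,194+(y-300)/4)) for x,y in((453,494),(556,563),(733,420),(632,355))]
PT=np.array([onz(c,u,14)[:2] for u in T]);PS=np.array([onz(s,u,14)[:2] for u in S])
print("top screws",PT.tolist());print("scene screws",PS.tolist())
ya=lambda d:np.degrees(np.arctan2(d[1],d[0]))
print("yaw top",ya(PT[0]-PT[1]),ya(PT[1]-PT[2])-90)
for i in range(4):
  for j in range(i): d=PS[i]-PS[j];print(j,i,np.linalg.norm(d),ya(d))
# sleeve corners
st=lambda x,y:(405+x/10-.45,205+y/10-.45); ss=lambda x,y:(190+(x-400)/10-.45,202+y/10-.45)
for n,a,b in(("top+y",(100,110),(668,158)),("top-y",(277,126),(505,78)),("bot+y",(97,84),(605,281)),("bot-y",(270,98),(466,195))):
    P,e=tri(c,st(*a),s,ss(*b)); print(n,P,"gap",e)
print("bore", onz(s,ss(550,165),115))
# housing right/-y edge in top view
print("holder:")
u=np.array([463.3-481.2,183.9-318]);u/=np.linalg.norm(u);print(u,ya(u))
A=np.array([463.3,183.9])
h=lambda x,y:(192+x/8-.45,252+(y-300)/8-.45)
for n,q,z,X in(("tongue end",h(716,496),30,123),("handle end",h(532,466),58,60),("handle start",h(365,455),58,0),("plate end",h(550,470),64,65),("tab rear top",h(42,415),102,-106)):
    P=onz(c,q,z)[:2]; d=P-A; print(n,P,"along",d@u,"lat",-d[0]*u[1]+d[1]*u[0],"=> origin along",d@u-X)
E
python3 m2.py
```

```text
m2.py:10: RuntimeWarning: invalid value encountered in scalar divide
  yy,xx=np.mgrid[-r:r+1,-r:r+1]; u=np.array([ui[0]+(w*xx).sum()/w.sum(),ui[1]+(w*yy).sum()/w.sum()])
m2.py:9: RuntimeWarning: invalid value encountered in cast
  ui=np.round(u).astype(int); p=g[ui[1]-r:ui[1]+r+1,ui[0]-r:ui[0]+r+1]; w=np.clip(p-np.median(p)-8,0,None)
m2.py:9: RuntimeWarning: overflow encountered in scalar subtract
  ui=np.round(u).astype(int); p=g[ui[1]-r:ui[1]+r+1,ui[0]-r:ui[0]+r+1]; w=np.clip(p-np.median(p)-8,0,None)
  return _methods._mean(a, axis=axis, dtype=dtype,
  ret = ret.dtype.type(ret / rcount)
Traceback (most recent call last):
  File "m2.py", line 13, in <module>
    S=[cen(s,(183+(x-400)/4,194+(y-300)/4)) for x,y in((453,494),(556,563),(733,420),(632,355))]
       ~~~^^^^^^^^^^^^^^^^^^^^^^^^^^^^^^^^^
  File "m2.py", line 10, in cen
    yy,xx=np.mgrid[-r:r+1,-r:r+1]; u=np.array([ui[0]+(w*xx).sum()/w.sum(),ui[1]+(w*yy).sum()/w.sum()])
                                                      ~^~~
ValueError: operands could not be broadcast together with shapes (0,0) (7,7)
```

```bash
sed -i 's/g=cv2.cvtColor.*; r=3/g=cam["image"].min(2).astype(float); r=2/; s/w=np.clip(p-np.median(p)-8,0,None)/w=np.clip(p-p.max()*.72,0,None)/; s/range(4):\n    ui/&/' m2.py; python3 m2.py
```

```text
top screws [[616.490197055638, -252.55399734115227], [448.60534750341367, -222.52554690592], [430.6643633681591, -321.3273007381775]]
scene screws [[591.7468132522167, -357.6233363688705], [609.5813608779642, -258.7567986455892], [441.59270216670836, -228.07798788558802], [405.45051315840976, -337.0623515338188]]
yaw top -10.140881100040659 -10.291951122025253
0 1 100.46224848371685 79.77437643294881
0 2 198.3135254830953 139.2140417590588
1 2 170.76703102547273 169.65045084932464
0 3 187.4274940504434 173.7019197744726
1 3 218.63476988767195 -159.01295157583888
2 3 114.82094471881595 -108.34692959224897
top+y [ 583.3  -275.17  135.3 ] gap 6.39170130086318
top-y [ 577.54 -326.19  135.18] gap 0.6586499452426028
bot+y [ 600.51 -283.98  102.78] gap 0.5753504797314869
bot-y [ 593.28 -332.23  105.  ] gap 1.1471325300654307
bore [ 582.27 -312.62  115.  ]
holder:
[-0.13 -0.99] -97.60303917464375
tongue end [452.13 105.45] along 79.23402532429861 lat -0.6921006031721149 => origin along -43.765974675701386
handle end [462.73 168.65] along 15.195398013874653 lat 1.4577178598403813 => origin along -44.80460198612535
handle start [470.11 227.92] along -44.528686410216714 lat 0.9222713047650224 => origin along -44.528686410216714
plate end [460.04 161.68] along 22.453630636804387 lat -0.28918077486225613 => origin along -42.54636936319561
tab rear top [483.81 333.04] along -150.54648131926413 lat 0.5926372592075246 => origin along -44.54648131926413
```

```bash
cat >> m2.py <<'E'
print("---tri")
for a,b in((T[0],S[1]),(T[1],S[2])): print(tri(c,a,s,b))
def wc(cam,x,y,w,h,f):
    im=up(cam["image"],x,y,w,h,8);hsv=cv2.cvtColor(im,cv2.COLOR_RGB2HSV); o=[]
    for cc in cv2.findContours(f(hsv).astype(np.uint8),cv2.RETR_EXTERNAL,cv2.CHAIN_APPROX_NONE)[0]:
        if cv2.contourArea(cc)>60: o.append(((cc[:,0].mean(0)+.5)/8-.5+[x,y],cv2.contourArea(cc)))
    return o
for q,a in wc(s,375,250,95,70,lambda h:(h[...,0]<28)&(h[...,1]>110)): print("scene gold",q,a,onz(s,q,64))
print("ring/jar: scene/top centres")
print("scene cam pos",ray(s,(320,240))[0],"top",ray(c,(320,240))[0])
E
python3 m2.py | sed -n '/---/,$p'
```

```text
---tri
(array([ 614.95, -252.08,   22.61]), np.float64(1.9092908013736143))
(array([ 447.95, -222.26,   21.84]), np.float64(1.756507925606564))
scene gold [458.21 299.94] 458.0 [493.25 328.18  64.  ]
scene gold [450.49 298.9 ] 87.5 [498.59 311.63  64.  ]
scene gold [409.78 271.14] 2752.5 [463.07 199.91  64.  ]
ring/jar: scene/top centres
scene cam pos [1211.45  347.68  926.55] top [ 223.99   -0.81 1660.8 ]
```

```bash
python3 -m handwheel '[[[16.5,50,0,0,0,3.48,-1],[16.5,50,0,0,0,3.48,-1],[16.5,50,0,0,0,3.48,-1],[16.5,50,0,0,0,3.48,-1],[16.5,50,0,0,0,3.48,-1],[16.5,50,0,0,0,3.48,-1],[16.5,50,0,0,0,3.48,-1],[16.5,50,0,0,0,3.48,-1]]]' 40
python3 -m handwheel '[[[16.5,50,0,0,0,3.48,-1],[16.5,50,0,0,0,3.48,-1],[16.5,50,0,0,0,3.48,-1],[16.5,50,0,0,0,3.48,-1],[16.5,50,0,0,0,3.48,-1],[16.5,50,0,0,0,3.48,-1],[16.5,50,0,0,0,3.48,-1],[16.5,50,0,0,0,3.48,-1]]]'
python3 -m handwheel '[[[16.5,50,0,0,0,3.48,-1],[0,0,0,0,0,0,-1]]]'
python3 - <<'E'
from h import *
c=load("top"); st=lambda x,y:(405+x/10-.45,205+y/10-.45)
a=np.radians(-10.2);xd=np.array([np.cos(a),np.sin(a)])
for n,p,q,z,sg in(("top",(100,110),(277,126),128.6,8.5),("bot",(97,84),(270,98),101.4,-8.5)):
    A,B=onz(c,st(*p),z)[:2],onz(c,st(*q),z)[:2]; print(n,A,B,np.linalg.norm(A-B),(A+B)/2+sg*xd)
ctr=np.array([523.6,-286.9]);print(xd)
E
```

```text
time_s: 1.1
eef_pos: [339.3, -80.7, 239.3]
ee_rot: [0.0, 0.902, 0.432, 0.0]
force: [0.7, -0.3, -0.1]
grip_width: -0.002
grip_force: 0.0
time_s: 2.1
eef_pos: [471.4, 319.4, 238.9]
ee_rot: [-0.0, 0.771, 0.636, -0.0]
force: [0.8, 0.3, 0.5]
grip_width: -0.002
grip_force: 0.0
time_s: 2.35
eef_pos: [487.5, 369.9, 237.5]
ee_rot: [-0.0, 0.751, 0.66, -0.001]
force: [-0.7, 0.3, -0.5]
grip_width: 0.001
grip_force: 0.0
top [ 586.63436116 -279.2036417 ] [ 579.25546022 -327.88387932] 49.23630484040869 [ 591.31057336 -305.0489808 ]
bot [ 600.68250231 -283.9764926 ] [ 593.8053512  -332.49450733] 49.00298930045651 [ 588.87826409 -306.73027967]
[ 0.98419561 -0.17708474]
```

```bash
python3 -m handwheel '[[[0,0,-40,0,0,0,-1],[0,0,-40,0,0,0,-1],[0,0,-40,0,0,0,-1],[0,0,-32,0,0,0,-1],[0,0,0,0,0,0,-1]]]'
python3 -m handwheel '[[[-1.6,-11.9,0,0,0,0,-1],[-1.1,-7.9,0,0,0,0,-1],[0,0,0,0,0,0,-1]]]'
python3 -m handwheel '[[[-1.1,-7.9,0,0,0,0,-1],[-1.1,-7.9,0,0,0,0,-1],[-1.1,-7.9,0,0,0,0,-1],[-1.1,-7.9,0,0,0,0,-1],[0,0,0,0,0,0,-1]]]'
python3 - <<'E'
from rig import *
import pickle
for n in("scene","top"): pickle.dump(capture(n),open(n+"2.pkl","wb"))
from h import *
P=sense()["eef_pos"];f=lambda cam,k,h: cam["image"]
o=[]
for n in("scene2","top2"):
    c=load(n);u=proj(c,P+[0,0,-8])[0];print(n,u);x,y=int(u[0])-40,int(u[1])-30;o.append(cv2.resize(c["image"][y:y+60,x:x+80],(400,300),interpolation=2))
cv2.imwrite("pics/a.png",np.hstack(o)[:,:,::-1])
E
```

```text
time_s: 2.98
eef_pos: [486.6, 366.3, 85.5]
ee_rot: [-0.001, 0.753, 0.658, -0.002]
force: [0.8, -0.1, 0.8]
grip_width: -0.001
grip_force: 0.0
time_s: 3.35
eef_pos: [485.4, 347.2, 88.4]
ee_rot: [0.0, 0.753, 0.658, 0.001]
force: [-0.7, -0.1, -1.0]
grip_width: 0.008
grip_force: 0.0
time_s: 3.98
eef_pos: [480.9, 315.9, 87.7]
ee_rot: [0.0, 0.753, 0.659, 0.0]
force: [0.9, 3.3, 2.5]
grip_width: -0.001
grip_force: 1.7
scene2 [456.09393765 290.03970818]
top2 [204.55102692 267.86716613]
```

View pics/a.png

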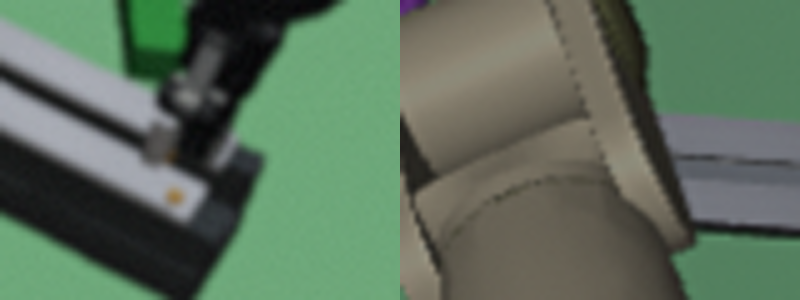

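The ejector contact shows in the scene crop: the fingertips are behind the tab at crop (160-210,150), and the force is 3 N. I keep pushing.

```bash
python3 -m handwheel '[[[-0.7,-5,0,0,0,0,-1],[-0.7,-5,0,0,0,0,-1],[-0.7,-5,0,0,0,0,-1],[0,0,0,0,0,0,-1]]]'
python3 -m handwheel '[[[-0.7,-5,0,0,0,0,-1],[0,0,0,0,0,0,-1]]]'
python3 -m handwheel '[[[-0.5,-4,0,0,0,0,-1],[0,0,0,0,0,0,-1]]]'
```

```text
time_s: 4.58
eef_pos: [478.8, 301.4, 87.4]
ee_rot: [0.0, 0.752, 0.659, 0.0]
force: [2.2, 5.2, 2.5]
grip_width: 0.001
grip_force: 2.3
time_s: 4.82
eef_pos: [478.1, 296.5, 87.4]
ee_rot: [0.0, 0.752, 0.659, 0.001]
force: [1.9, 5.0, 2.2]
grip_width: 0.0
grip_force: 2.5
time_s: 5.08
eef_pos: [477.7, 293.5, 87.4]
ee_rot: [-0.0, 0.752, 0.659, 0.002]
force: [2.8, 9.5, 0.7]
grip_width: 0.002
grip_force: 5.6
```

```bash
python3 -m handwheel '[[[-0.3,-2,0,0,0,0,-1],[0,0,0,0,0,0,-1],[0,0,0,0,0,0,-1]]]'
```

```text
time_s: 5.45
eef_pos: [477.7, 293.1, 87.5]
ee_rot: [-0.001, 0.752, 0.659, 0.003]
force: [4.3, 21.2, -2.5]
grip_width: -0.004
grip_force: 10.7
```

```bash
python3 -m handwheel '[[[2,14,0,0,0,0,-1],[2,14,0,0,0,0,-1],[0,0,30,0,0,0,-1],[0,0,40,0,0,0,1],[-3.5,-28,0,0,0,0,1],[-4.5,-35,0,0,0,0,1],[-4.5,-35,0,0,0,0,1],[-4.5,-35,0,0,0,0,1]]]'
python3 -m handwheel '[[[-4.5,-35,0,0,0,0,1],[-1.6,-10,0,0,0,0,1],[0,0,0,0,0,0,1],[0,0,0,0,0,0,1]]]'
python3 - <<'E'
from rig import *
import pickle
for n in("scene","top"): pickle.dump(capture(n),open(n+"3.pkl","wb"))
from h import *
o=[]
P=sense()["eef_pos"]
print(P)
for n,x,y in(("scene3",360,220),("top3",200,240)):
    c=load(n);o.append(cv2.resize(c["image"][y:y+75,x:x+100],(400,300),interpolation=2))
    print([proj(c,[a[0],a[1],44])[0] for a in((457.8,142.6),(454.9,120.8))])
cv2.imwrite("pics/b.png",np.hstack(o)[:,:,::-1])
E
```

```text
time_s: 6.45
eef_pos: [463.2, 183.9, 156.7]
ee_rot: [-0.0, 0.752, 0.659, -0.001]
force: [0.7, 0.1, 0.2]
grip_width: 1.001
grip_force: 0.0
time_s: 6.95
eef_pos: [457.9, 141.0, 157.1]
ee_rot: [-0.0, 0.752, 0.659, -0.0]
force: [-0.1, -0.3, -0.4]
grip_width: 0.999
grip_force: 0.0
[457.90331924 140.99876198 157.17636628]
[array([387.64420701, 266.74338187]), array([379.99635548, 262.91447073])]
[array([267.70872775, 274.17301056]), array([275.3286385 , 274.74111234])]
```

View pics/b.png

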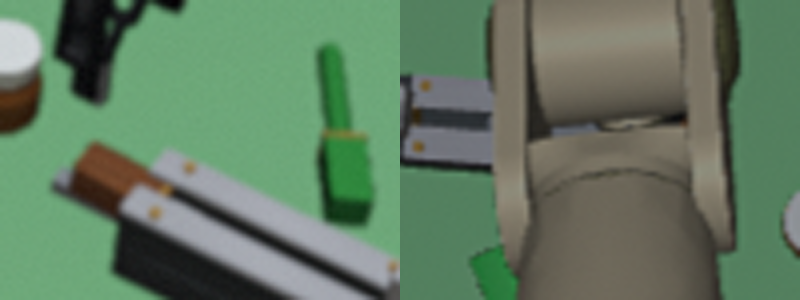

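The handle is out on the tongue (scene crop (110,180)), with the gripper above it. I descend and grip.

```bash
python3 -m handwheel '[[[0,0,-35,0,0,0,1],[0,0,-35,0,0,0,1],[0,0,-35,0,0,0,1],[0,0,-15,0,0,0,1],[0,0,-5,0,0,0,1],[0,0,0,0,0,0,1]]]' 25
python3 -m handwheel '[[[0,0,0,0,0,0,-1],[0,0,0,0,0,0,-1],[0,0,0,0,0,0,-1],[0,0,0,0,0,0,-1]]]' 25
```

```text
time_s: 7.8
eef_pos: [458.4, 140.4, 32.9]
ee_rot: [0.0, 0.752, 0.659, 0.0]
force: [0.0, 0.2, 0.0]
grip_width: 1.001
grip_force: 0.0
time_s: 8.3
eef_pos: [457.0, 140.2, 32.4]
ee_rot: [-0.001, 0.752, 0.659, -0.001]
force: [-4.9, -1.3, 6.3]
grip_width: 0.326
grip_force: 24.7
```

```bash
python3 - <<'E'
from h import *
c=load("top");s=load("scene")
for cam,(x,y,w,h) in((c,(290,280,32,32)),(s,(345,220,30,35))):
    im=cam["image"][y:y+h,x:x+w];hsv=cv2.cvtColor(cv2.resize(im,None,fx=8,fy=8,interpolation=2),cv2.COLOR_RGB2HSV)
    for nm,m in(("white",(hsv[...,1]<45)&(hsv[...,2]>120)),("notgreen",~((abs(hsv[...,0].astype(int)-70)<25)&(hsv[...,1]>60)))):
        cc=max(cv2.findContours(m.astype(np.uint8),0,1)[0],key=cv2.contourArea);(u,v),r=cv2.minEnclosingCircle(cc)
        q=((u+.5)/8-.5+x,(v+.5)/8-.5+y); print(nm,q,r/8,onz(cam,q,60)[:2])
E
```

```text
white (304.13042545318604, 294.3253231048584) 8.830619812011719 [392.23430272  40.55606171]
notgreen (304.65247535705566, 295.57773780822754) 10.121828079223633 [388.61587858  39.26151992]
white (360.5949249267578, 231.75171661376953) 9.55789566040039 [391.43616991  37.67843704]
notgreen (360.1372814178467, 238.3866367340088) 14.511576652526855 [414.22365861  46.66007655]
```

```bash
python3 -m handwheel '[[[-1.4,0,0,0,0,0,-1],[0,0,0,0,0,0,-1]]]' 80
python3 -m handwheel '[[[-1.3,-10,0,0,0,0,-1],[-1.3,-9.8,0,0,0,0,-1],[0,0,0,0,0,0,-1]]]' 80
python3 - <<'E'
from rig import *
print(sense())
E
```

```text
time_s: 8.55
eef_pos: [456.9, 140.3, 32.6]
ee_rot: [0.0, 0.752, 0.659, 0.0]
force: [0.3, -0.3, 3.2]
grip_width: 0.32
grip_force: 78.3
time_s: 8.93
eef_pos: [453.9, 119.0, 32.5]
ee_rot: [0.0, 0.753, 0.659, -0.0]
force: [-0.5, -4.2, 7.4]
grip_width: 0.318
grip_force: 78.9
{'time_s': 8.925, 'joints': array([ 6.49679613e-03,  4.81811441e-01,  1.88131256e+00, -1.34491212e-03,
        7.78592844e-01,  1.40536551e-01]), 'dq': array([ 0.0050619 , -0.00072991, -0.00300691, -0.01054917,  0.00423131,
        0.00657141]), 'tau': array([  1.38118811, -37.10598707, -16.03107154,   0.67678995,
        -0.34064437,  -0.06070549]), 'eef_pos': array([453.93839568, 119.01806079,  32.53310982]), 'ee_rot': array([ 3.16969552e-04,  7.52558804e-01,  6.58524882e-01, -3.55499037e-04]), 'force': array([-0.46937777, -4.22372823,  7.41660055]), 'wrist_torque': array([-0.4718049 ,  0.1688303 ,  0.10612326]), 'grip_force': 78.88391733169556, 'grip_width': 0.31844374348091836}
```

```bash
python3 -m handwheel '[[[-2.65,-19.8,1,0,0,0,-1],[-2.65,-19.8,0.5,0,0,0,-1],[6.3,-0.9,0,0,0,2.7,-1],[6.3,-0.9,0,0,0,2.8,-1],[0,0,0,0,0,0,-1]]]'
python3 -m handwheel '[[[-0.6,-20,0,0,0,0,-1],[-1.2,-20.2,0,0,0,0,-1],[-2.6,-19.8,0,0,0,0,-1],[-0.7,-5,0,0,0,0,-1],[0,0,0,0,0,0,-1]]]'
```

```text
time_s: 9.55
eef_pos: [460.7, 78.3, 33.2]
ee_rot: [-0.0, 0.72, 0.694, -0.001]
force: [-0.0, -0.1, -2.9]
grip_width: 0.316
grip_force: 78.6
time_s: 10.18
eef_pos: [455.8, 14.1, 33.7]
ee_rot: [-0.0, 0.72, 0.694, -0.0]
force: [0.9, 0.1, -3.0]
grip_width: 0.322
grip_force: 78.6
```

```bash
python3 -m handwheel '[[[0,0,30,0,0,0,-1],[0,0,45,0,0,0,-1],[0,0,45,0,0,0,-1],[0,0,45,0,0,0,-1],[0,0,35,0,0,0,-1],[16.4,-27.4,0,0,0,8.19,-1],[16.4,-27.4,0,0,0,8.19,-1],[16.4,-27.4,0,0,0,8.19,-1]]]'
python3 -m handwheel '[[[16.4,-27.4,0,0,0,8.19,-1],[16.4,-27.4,0,0,0,8.19,-1],[16.4,-27.4,0,0,0,8.19,-1],[16.4,-27.4,0,0,0,8.19,-1],[16.4,-27.4,0,0,0,8.19,-1],[16.4,-27.4,0,0,0,8.19,-1],[16.4,-27.4,0,0,0,8.19,-1],[0,0,0,0,0,0,-1]]]'
python3 -m handwheel '[[[0,0,0,-1.42,-7.87,0,-1],[0,0,0,-1.42,-7.87,0,-1],[0,0,0,-1.42,-7.87,0,-1],[0,0,0,-1.42,-7.87,0,-1],[0,0,0,0,0,0,-1],[0,0,0,0,0,0,-1]]]'
cat > st.py <<'E'
from rig import *
from h import *
np.set_printoptions(precision=2,suppress=True)
a=np.radians(-10.2);t=np.radians(32)
xh=np.array([np.cos(t)*np.cos(a),np.cos(t)*np.sin(a),np.sin(t)]);yh=np.array([-np.sin(a),np.cos(a),0]);zh=np.cross(xh,yh)
H=np.c_[xh,yh,zh]; M=np.array([590,-306,115.])
s=sense();P=s["eef_pos"];q=s["ee_rot"];T=R.from_quat(np.r_[q[1:],q[0]]).as_matrix()
Tt=np.c_[-xh,-yh*-1,-zh]; Tt[:,1]=np.cross(Tt[:,2],Tt[:,0])
print("t",s["time_s"],"TCP",P,"rot needed deg",np.degrees(R.from_matrix(Tt@T.T).as_rotvec()))
g,k=39.5,11.5
tip=P+T[:,0]*(95+g)-T[:,2]*k
print("tip in housing",H.T@(tip-M),"force h",H.T@s["force"],"torque h",H.T@s["wrist_torque"],"j",s["joints"])
E
python3 st.py
```

```text
time_s: 11.18
eef_pos: [505.7, -68.2, 233.6]
ee_rot: [-0.0, 0.553, 0.833, -0.0]
force: [0.7, 0.4, -3.3]
grip_width: 0.314
grip_force: 79.1
time_s: 12.18
eef_pos: [620.6, -260.6, 232.3]
ee_rot: [-0.001, 0.089, 0.996, 0.0]
force: [0.6, 1.1, -2.3]
grip_width: 0.314
grip_force: 79.2
time_s: 12.92
eef_pos: [620.6, -259.5, 234.4]
ee_rot: [0.274, 0.085, 0.958, -0.024]
force: [0.5, 1.0, -2.2]
grip_width: 0.319
grip_force: 79.2
t 12.925 TCP [ 620.64 -259.46  234.4 ] rot needed deg [-0.01 -0.09 -0.03]
tip in housing [-52.62  51.15 101.36] force h [-0.89  1.13 -2.09] torque h [0.   0.36 0.01] j [-0.66  0.39  1.5   0.36  0.78 -2.25]
```

```bash
python3 -m handwheel '[[[23.1,-4.2,14.7,0,0,0,-1],[23.1,-4.2,14.7,0,0,0,-1],[23.1,-4.2,14.7,0,0,0,-1],[14.6,-20,-28.5,0,0,0,-1],[14.6,-20,-28.5,0,0,0,-1],[14.6,-19.7,-28.5,0,0,0,-1],[0,0,0,0,0,0,-1],[0,0,0,0,0,0,-1]]]'
python3 - <<'E'
exec(open("st.py").read())
import pickle
o=[]
for n in("scene","top"):
    c=capture(n);pickle.dump(c,open(n+"4.pkl","wb"));u=proj(c,tip)[0];print(n,u,proj(c,M))
    x,y=int(u[0])-40,int(u[1])-30;o.append(cv2.resize(c["image"][y:y+60,x:x+80],(400,300),interpolation=2));print(x,y)
cv2.imwrite("pics/d.png",np.hstack(o)[:,:,::-1])
E
```

```text
time_s: 13.92
eef_pos: [733.8, -331.8, 193.6]
ee_rot: [0.275, 0.085, 0.957, -0.025]
force: [0.1, -0.2, -1.7]
grip_width: 0.318
grip_force: 79.2
t 13.925 TCP [ 733.81 -331.77  193.6 ] rot needed deg [ 0.05  0.02 -0.03]
tip in housing [31.05 -0.02  0.67] force h [-0.78 -0.18 -1.56] torque h [0.05 0.29 0.01] j [-0.64  0.72  1.07  0.32  0.86 -2.19]
scene [195.64 221.47] [[204.78 220.75]]
155 191
top [425.06 204.57] [[423.19 215.02]]
385 174
```

View pics/d.png

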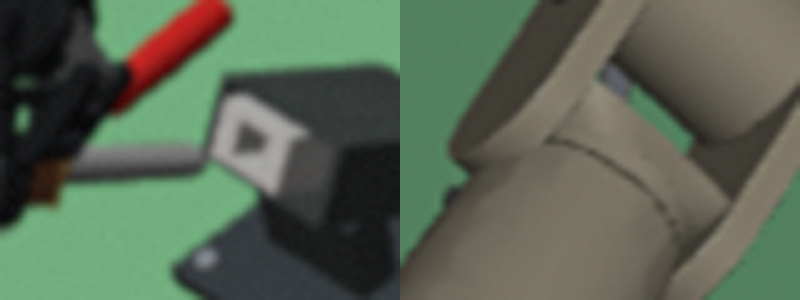

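```bash
python3 - <<'E'
exec(open("st.py").read())
s4=load("scene4");J=np.array([proj(s4,M+v)[0]-proj(s4,M-v)[0] for v in(xh,yh,zh)])/2;print(J)
f=[M+H@np.array([0,y,z]) for y,z in((24,16),(-24,16),(24,-16),(-24,-16))];print(proj(s4,f))
x,y=155,191
hsv=cv2.cvtColor(cv2.resize(s4["image"][y:y+60,x:x+80],None,fx=10,fy=10,interpolation=2),cv2.COLOR_RGB2HSV)
m=((hsv[...,1]<70)&(hsv[...,2]>95)).astype(np.uint8)
for cc in cv2.findContours(m,0,1)[0]:
    if cv2.contourArea(cc)>2000:
        h=cv2.convexHull(cc);p=cv2.approxPolyDP(h,10,True)[:,0]; print(cv2.contourArea(cc),((p+.5)/10-.5+[x,y]).tolist())
E
```

```text
t 14.025 TCP [ 733.7  -331.75  194.47] rot needed deg [ 0.1   0.09 -0.04]
tip in housing [31.4  -0.07  1.29] force h [-1.28  0.37 -1.38] torque h [-0.02  0.34 -0.01] j [-0.64  0.72  1.08  0.32  0.86 -2.19]
[[-0.29  0.03]
 [ 0.27  0.17]
 [ 0.1  -0.36]]
[[212.98 219.02]
 [199.82 211.  ]
 [209.78 230.58]
 [196.8  222.44]]
34985.0 [[216.05, 217.05], [209.35, 229.45], [170.95, 222.85], [172.15, 218.85], [202.05, 209.25]]
```

The scene crop shows the tip at crop (203,158) just left of the sleeve's face. The shaft looks tilted nose-down relative to the commanded axis, so I measure it by casting its midline onto the grip plane.

```bash
cat > ax.py <<'E'
exec(open("st.py").read())
import sys
def axis(name,P,T,x0,x1,y0,y1):
    c=load(name)
    hsv=cv2.cvtColor(c["image"],cv2.COLOR_RGB2HSV).astype(float)
    g=c["image"].astype(float); ex=g[...,1]-(g[...,0]+g[...,2])/2   # greenness
    pts=[]
    for u in range(x0,x1):
        col=ex[y0:y1,u]; bg=np.r_[col[:2],col[-2:]].mean(); w=np.clip((bg-col)/bg,0,1); pts.append((u,(w*np.arange(y0,y1)).sum()/w.sum(),w.sum()))
    n=T[:,1]; Q=[]
    for u,v,_ in pts:
        o,d=ray(c,(u,v)); Q.append(o+d*(((P-o)@n)/(d@n)))
    Q=(np.array(Q)-P)@T   # tool frame
    k=np.polyfit(Q[:,0],Q[:,2],1)
    print("widths",[round(p[2],1) for p in pts][::4],"tool x range",Q[0,0],Q[-1,0],"axis tool z = %.4f x %+.2f"%tuple(k),"pitch deg",np.degrees(np.arctan(k[0])),"resid",np.std(Q[:,2]-np.polyval(k,Q[:,0])))
if __name__=="__main__": axis("scene4",np.array([733.8,-331.8,193.8]),T,173,194,213,231)
E
python3 ax.py
```

```text
t 14.025 TCP [ 733.7  -331.75  194.47] rot needed deg [ 0.1   0.09 -0.04]
tip in housing [31.4  -0.07  1.29] force h [-1.28  0.37 -1.38] torque h [-0.02  0.34 -0.01] j [-0.64  0.72  1.08  0.32  0.86 -2.19]
widths [np.float64(9.8), np.float64(7.3), np.float64(7.0), np.float64(6.9), np.float64(7.0), np.float64(6.4)] tool x range 60.87676689398347 126.75600936769425 axis tool z = 0.1573 x -27.68 pitch deg 8.94203711749111 resid 1.3576492635944677
```

```bash
cat >> ax.py <<'E'
    for x0,x1 in((176,192),(180,192),(176,188)): axis("scene4",np.array([733.8,-331.8,193.8]),T,x0,x1,215,230)
    c=load("scene4"); g=c["image"].astype(int)
    for u in(176,180,184,188,192): print(u,[tuple(g[v,u]) for v in range(216,229)] if 0 else (g[215:230,u,1]-(g[215:230,u,0]+g[215:230,u,2])//2).tolist())
E
python3 ax.py | tail -n +4
```

```text
File "ax.py", line 17
    for x0,x1 in((176,192),(180,192),(176,188)): axis("scene4",np.array([733.8,-331.8,193.8]),T,x0,x1,215,230)
IndentationError: unexpected indent
```

```bash
sed -i 's/^if __name__.*/if __name__=="__main__":/' ax.py; python3 ax.py | tail -n +3
```

```text
widths [np.float64(7.0), np.float64(7.1), np.float64(7.0), np.float64(6.8)] tool x range 72.48387637618673 119.96149584756711 axis tool z = 0.0453 x -15.47 pitch deg 2.5909888207803906 resid 0.15125011189883228
widths [np.float64(7.1), np.float64(7.0), np.float64(6.8)] tool x range 84.87592750537435 119.96149584756711 axis tool z = 0.0441 x -15.36 pitch deg 2.5276679449579165 resid 0.15866324470104043
widths [np.float64(7.0), np.float64(7.1), np.float64(7.0)] tool x range 72.48387637618673 106.97265939297893 axis tool z = 0.0419 x -15.19 pitch deg 2.401282090499743 resid 0.16240733059623697
176 [47, 53, 55, 54, 43, 20, 4, 1, 1, -1, 1, 8, 31, 49, 56]
180 [55, 55, 55, 52, 39, 16, 2, 1, 1, 0, 0, 13, 36, 51, 55]
184 [54, 55, 54, 50, 33, 12, 2, 1, 0, 1, 1, 23, 46, 55, 54]
188 [55, 53, 54, 51, 32, 11, 3, 1, 1, -1, 4, 25, 48, 54, 55]
192 [54, 55, 55, 49, 30, 10, 2, 1, 1, 1, 8, 31, 48, 54, 55]
```

```bash
sed -i 's/^Tt=.*/ph=np.radians(2.5);L=R.from_rotvec([0,-ph,0]).as_matrix();Tt=np.c_[-xh,-yh*-1,-zh]; Tt[:,1]=np.cross(Tt[:,2],Tt[:,0]);Tt=Tt@L.T/; s/^tip=.*/v=T@L[:,0];tip=P+v*(95+g)-T[:,2]*k/' st.py
python3 st.py
python3 -m handwheel '[[[0,0,0,0.44,2.46,0,-1],[0,0,0,0,0,0,-1],[0,0,0,0,0,0,-1]]]'
python3 st.py
```

```text
t 14.025 TCP [ 733.7  -331.75  194.47] rot needed deg [ 0.54  2.55 -0.04]
tip in housing [31.54 -0.07 -4.58] force h [-1.28  0.37 -1.38] torque h [-0.02  0.34 -0.01] j [-0.64  0.72  1.08  0.32  0.86 -2.19]
time_s: 14.4
eef_pos: [733.3, -332.0, 193.0]
ee_rot: [0.254, 0.086, 0.963, -0.023]
force: [-0.2, -0.4, -3.0]
grip_width: 0.315
grip_force: 79.3
t 14.4 TCP [ 733.27 -332.01  192.99] rot needed deg [ 0.05  0.05 -0.02]
tip in housing [30.81 -0.31  0.33] force h [-1.65 -0.46 -2.48] torque h [0.01 0.24 0.02] j [-0.64  0.74  1.03  0.28  0.92 -2.15]
```

```bash
python3 -m handwheel '[[[-9.2,1.65,-5.8,0,0,0,-1],[-9.2,1.65,-5.9,0,0,0,-1],[0,0,0,0,0,0,-1],[0,0,0,0,0,0,-1]]]'
cat > ax2.py <<'E'
exec(open("ax.py").read().split('if __name__')[0])
import pickle
c=capture("scene");pickle.dump(c,open("scene5.pkl","wb"))
for a,b in((170,186),(174,190),(178,194)): axis("scene5",P,T@L,a,b,214,231)
print("tip px",proj(c,tip),"k",k)
x,y=int(proj(c,M)[0][0])-40,191
cv2.imwrite("pics/e.png",cv2.resize(c["image"][y:y+60,x:x+80],(800,600),interpolation=2)[:,:,::-1]);print(x,y)
E
python3 ax2.py
```

```text
time_s: 14.9
eef_pos: [715.1, -329.1, 181.3]
ee_rot: [0.254, 0.086, 0.963, -0.023]
force: [-0.2, 0.0, -2.2]
grip_width: 0.315
grip_force: 79.3
t 14.9 TCP [ 715.13 -329.07  181.31] rot needed deg [ 0.05  0.04 -0.  ]
tip in housing [ 9.03 -0.6   0.18] force h [-1.31  0.   -1.72] torque h [ 0.01  0.22 -0.01] j [-0.65  0.71  1.12  0.3   0.87 -2.19]
widths [np.float64(15.7), np.float64(12.0), np.float64(11.1), np.float64(7.0)] tool x range 31.00754003316779 77.20367386094854 axis tool z = 0.0980 x -24.74 pitch deg 5.597747009994854 resid 2.4352914542613058
widths [np.float64(12.0), np.float64(11.1), np.float64(7.0), np.float64(7.0)] tool x range 41.60986232316951 89.80290491663672 axis tool z = 0.2045 x -32.13 pitch deg 11.560366971127372 resid 1.2160465976122228
widths [np.float64(11.1), np.float64(7.0), np.float64(7.0), np.float64(6.9)] tool x range 53.529381706903465 102.74081514576291 axis tool z = 0.1290 x -27.01 pitch deg 7.350182237700828 resid 1.5196095833122623
tip px [[202.   220.86]] k 11.5
164 191
```

View pics/e.png

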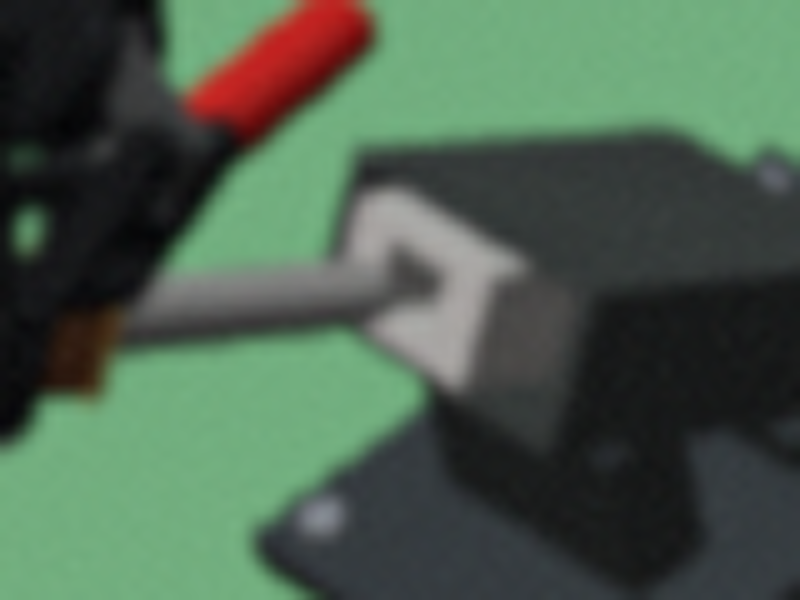

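The shaft is now in line with the sleeve. The tip is at crop (390,288), its axis running to about (416,285), with the face centre at about (420,287), so the bore is about 1 mm to +y. I shift and feel forward.

```bash
python3 -m handwheel '[[[-2.3,1.45,-1.6,0,0,0,-1],[-2.5,0.45,-1.6,0,0,0,-1],[-1.7,0.3,-1.1,0,0,0,-1],[-1.7,0.3,-1.1,0,0,0,-1],[0,0,0,0,0,0,-1]]]'; python3 st.py
python3 -m handwheel '[[[-1.7,0.3,-1.1,0,0,0,-1],[-1.7,0.3,-1.1,0,0,0,-1],[0,0,0,0,0,0,-1]]]'; python3 st.py
```

```text
time_s: 15.58
eef_pos: [706.5, -326.5, 175.2]
ee_rot: [0.253, 0.086, 0.963, -0.023]
force: [-0.2, 0.0, -2.3]
grip_width: 0.318
grip_force: 79.3
t 15.575 TCP [ 706.52 -326.49  175.22] rot needed deg [ 0.02 -0.02  0.  ]
tip in housing [-1.75  0.44 -0.09] force h [-1.33  0.   -1.83] torque h [ 0.01  0.29 -0.05] j [-0.66  0.69  1.16  0.31  0.85 -2.2 ]
time_s: 15.95
eef_pos: [703.1, -325.8, 173.0]
ee_rot: [0.253, 0.086, 0.963, -0.023]
force: [-0.2, 0.1, -2.5]
grip_width: 0.321
grip_force: 79.3
t 15.95 TCP [ 703.11 -325.85  173.  ] rot needed deg [ 0.01 -0.02 -0.  ]
tip in housing [-5.88  0.47 -0.13] force h [-1.49  0.04 -2.  ] torque h [ 0.04  0.27 -0.01] j [-0.66  0.69  1.18  0.31  0.84 -2.21]
```

```bash
python3 -m handwheel '[[[-1.7,0.3,-1.1,0,0,0,-1],[-1.7,0.3,-1.1,0,0,0,-1],[0,0,0,0,0,0,-1]]]'; python3 st.py
python3 -m handwheel '[[[-1.7,0.3,-1.1,0,0,0,-1],[-1.7,0.3,-1.1,0,0,0,-1],[0,0,0,0,0,0,-1]]]'; python3 st.py
```

```text
time_s: 16.32
eef_pos: [699.7, -325.1, 170.7]
ee_rot: [0.253, 0.086, 0.963, -0.023]
force: [0.5, 1.4, -2.4]
grip_width: 0.319
grip_force: 79.1
t 16.325 TCP [ 699.67 -325.13  170.69] rot needed deg [-0.01 -0.04 -0.  ]
tip in housing [-10.08   0.59  -0.19] force h [-1.07  1.47 -2.11] torque h [ 0.15  0.35 -0.08] j [-0.66  0.68  1.19  0.32  0.83 -2.22]
time_s: 16.7
eef_pos: [696.3, -324.5, 168.5]
ee_rot: [0.253, 0.086, 0.963, -0.023]
force: [0.3, 2.5, -2.3]
grip_width: 0.321
grip_force: 79.0
t 16.7 TCP [ 696.27 -324.55  168.5 ] rot needed deg [-0.   -0.04 -0.01]
tip in housing [-14.16   0.55  -0.22] force h [-1.4   2.5  -1.88] torque h [ 0.15  0.34 -0.14] j [-0.66  0.68  1.21  0.32  0.82 -2.22]
```

```bash
python3 -m handwheel '[[[0.1,0.6,0,0,0,0,-1],[-3.4,0.6,-2.1,0,0,0,-1],[-3.4,0.6,-2.1,0,0,0,-1],[0,0,0,0,0,0,-1]]]'; python3 st.py
python3 -m handwheel '[[[-3.4,0.6,-2.1,0,0,0,-1],[-3.4,0.6,-2.1,0,0,0,-1],[0,0,0,0,0,0,-1]]]'; python3 st.py
```

```text
time_s: 17.2
eef_pos: [689.4, -322.9, 164.2]
ee_rot: [0.253, 0.086, 0.963, -0.023]
force: [-0.8, 0.3, -2.5]
grip_width: 0.322
grip_force: 79.3
t 17.2 TCP [ 689.38 -322.94  164.25] rot needed deg [ 0.01 -0.04  0.01]
tip in housing [-22.4    0.93  -0.08] force h [-2.04  0.15 -1.73] torque h [-0.01  0.26  0.02] j [-0.67  0.67  1.24  0.33  0.8  -2.24]
time_s: 17.58
eef_pos: [682.6, -321.6, 160.1]
ee_rot: [0.253, 0.086, 0.963, -0.023]
force: [-0.1, -0.5, -2.4]
grip_width: 0.315
grip_force: 79.3
t 17.575 TCP [ 682.63 -321.63  160.06] rot needed deg [ 0.   -0.04  0.  ]
tip in housing [-30.45   1.02   0.01] force h [-1.26 -0.5  -1.99] torque h [0.02 0.25 0.01] j [-0.67  0.66  1.27  0.34  0.79 -2.25]
```

```bash
python3 -m handwheel '[[[-3.4,0.6,-2.15,0,0,0,-1],[-3.4,0.6,-2.15,0,0,0,-1],[-3.4,0.6,-2.15,0,0,0,-1],[0,0,0,0,0,0,-1]]]'; python3 st.py
python3 -m handwheel '[[[-3.4,0.6,-2.15,0,0,0,-1],[-3.4,0.6,-2.15,0,0,0,-1],[-3.4,0.6,-2.15,0,0,0,-1],[0,0,0,0,0,0,-1]]]'; python3 st.py
```

```text
time_s: 18.08
eef_pos: [672.5, -319.8, 153.6]
ee_rot: [0.253, 0.086, 0.963, -0.023]
force: [-0.2, -0.9, -1.9]
grip_width: 0.317
grip_force: 79.3
t 18.075 TCP [ 672.46 -319.83  153.63] rot needed deg [ 0.01 -0.04  0.  ]
tip in housing [-42.62   0.98   0.03] force h [-1.03 -0.89 -1.63] torque h [-0.01  0.28  0.03] j [-0.68  0.64  1.31  0.35  0.76 -2.28]
time_s: 18.58
eef_pos: [662.3, -318.0, 147.2]
ee_rot: [0.253, 0.086, 0.963, -0.023]
force: [-0.7, 0.2, -2.4]
grip_width: 0.314
grip_force: 79.3
t 18.575 TCP [ 662.26 -318.05  147.16] rot needed deg [ 0.01 -0.04  0.  ]
tip in housing [-54.83   0.93   0.03] force h [-1.89  0.05 -1.66] torque h [-0.02  0.27 -0.02] j [-0.69  0.63  1.35  0.37  0.74 -2.3 ]
```

```bash
python3 -m handwheel '[[[-2.2,0.4,-1.4,0,0,0,-1],[-2.2,0.4,-1.4,0,0,0,-1],[-2.2,0.4,-1.4,0,0,0,-1],[-2.2,0.4,-1.4,0,0,0,-1],[0,0,0,0,0,0,-1]]]' 100; python3 st.py
python3 -m handwheel '[[[-2.2,0.4,-1.4,0,0,0,-1],[-2.2,0.4,-1.4,0,0,0,-1],[-2.2,0.4,-1.4,0,0,0,-1],[0,0,0,0,0,0,-1]]]'; python3 st.py
```

```text
time_s: 19.2
eef_pos: [653.6, -316.5, 141.7]
ee_rot: [0.253, 0.086, 0.963, -0.023]
force: [-0.5, -0.0, -2.1]
grip_width: 0.315
grip_force: 98.9
t 19.2 TCP [ 653.58 -316.46  141.65] rot needed deg [ 0.01 -0.03  0.  ]
tip in housing [-65.23   0.95   0.01] force h [-1.49 -0.13 -1.55] torque h [0.   0.29 0.01] j [-0.7   0.62  1.39  0.38  0.72 -2.32]
time_s: 19.7
eef_pos: [647.9, -315.6, 138.8]
ee_rot: [0.255, 0.086, 0.963, -0.023]
force: [4.8, -0.8, -0.6]
grip_width: 0.317
grip_force: 99.2
t 19.7 TCP [ 647.89 -315.57  138.8 ] rot needed deg [0.1  0.16 0.04]
tip in housing [-71.67   0.83   0.19] force h [ 3.83  0.08 -3.1 ] torque h [ 0.08 -0.65 -0.16] j [-0.7   0.61  1.41  0.39  0.7  -2.34]
```

```bash
python3 -m handwheel '[[[-2.2,0.4,-1.4,0,0,0,-1],[-2.2,0.4,-1.4,0,0,0,-1],[0,0,0,0,0,0,-1]]]'; python3 st.py
python3 -m handwheel '[[[-2.2,0.4,-1.4,0,0,0,-1],[-2.2,0.4,-1.4,0,0,0,-1],[0,0,0,0,0,0,-1]]]'; python3 st.py
```

```text
time_s: 20.08
eef_pos: [643.5, -314.8, 136.0]
ee_rot: [0.255, 0.086, 0.963, -0.023]
force: [5.0, -0.7, 0.2]
grip_width: 0.312
grip_force: 99.2
t 20.075 TCP [ 643.53 -314.79  136.  ] rot needed deg [0.1  0.15 0.03]
tip in housing [-76.9    0.82   0.15] force h [ 4.36  0.24 -2.51] torque h [ 0.16 -0.76 -0.11] j [-0.71  0.6   1.43  0.4   0.69 -2.35]
time_s: 20.45
eef_pos: [639.1, -314.0, 133.2]
ee_rot: [0.255, 0.086, 0.963, -0.023]
force: [6.1, -0.1, 0.6]
grip_width: 0.316
grip_force: 99.2
t 20.45 TCP [ 639.14 -313.98  133.25] rot needed deg [0.11 0.16 0.03]
tip in housing [-82.15   0.83   0.18] force h [ 5.42  0.99 -2.71] torque h [ 0.07 -0.7  -0.15] j [-0.71  0.6   1.44  0.41  0.68 -2.37]
```

```bash
python3 -m handwheel '[[[-1.7,0.3,-1.05,0,0,0,-1],[-1.7,0.3,-1.05,0,0,0,-1],[0,0,0,0,0,0,-1]]]'; python3 st.py
python3 -m handwheel '[[[-1.7,0.3,-1.05,0,0,0,-1],[-0.85,0.15,-0.53,0,0,0,-1],[0,0,0,0,0,0,-1]]]'; python3 st.py
python3 -m handwheel '[[[-0.85,0.15,-0.53,0,0,0,-1],[-0.85,0.15,-0.53,0,0,0,-1],[0,0,0,0,0,0,-1]]]'; python3 st.py
```

```text
time_s: 20.82
eef_pos: [635.8, -313.4, 131.1]
ee_rot: [0.255, 0.086, 0.963, -0.023]
force: [5.0, -0.7, 0.0]
grip_width: 0.314
grip_force: 99.2
t 20.825 TCP [ 635.78 -313.41  131.11] rot needed deg [0.1  0.16 0.04]
tip in housing [-86.17   0.82   0.18] force h [ 4.29  0.2  -2.64] torque h [ 0.18 -0.73 -0.18] j [-0.71  0.6   1.46  0.41  0.68 -2.38]
time_s: 21.2
eef_pos: [633.3, -313.0, 129.6]
ee_rot: [0.255, 0.086, 0.963, -0.024]
force: [5.7, -0.0, -0.4]
grip_width: 0.322
grip_force: 99.2
t 21.2 TCP [ 633.32 -312.98  129.63] rot needed deg [0.11 0.17 0.04]
tip in housing [-89.08   0.8    0.22] force h [ 4.54  1.   -3.28] torque h [ 0.14 -0.83 -0.1 ] j [-0.71  0.59  1.47  0.42  0.67 -2.38]
time_s: 21.58
eef_pos: [631.6, -312.7, 128.5]
ee_rot: [0.255, 0.086, 0.963, -0.023]
force: [5.7, 0.4, 0.2]
grip_width: 0.313
grip_force: 99.2
t 21.575 TCP [ 631.6  -312.66  128.51] rot needed deg [0.1  0.16 0.04]
tip in housing [-91.15   0.82   0.2 ] force h [ 4.78  1.38 -2.77] torque h [ 0.13 -0.84 -0.19] j [-0.72  0.59  1.47  0.42  0.67 -2.39]
```

```bash
python3 -m handwheel '[[[-0.85,0.15,-0.53,0,0,0,-1],[-0.85,0.15,-0.53,0,0,0,-1],[0,0,0,0,0,0,-1]]]'; python3 st.py
python3 -m handwheel '[[[-0.85,0.15,-0.53,0,0,0,-1],[0,0,0,0,0,0,-1]]]'; python3 st.py
python3 -m handwheel '[[[-0.85,0.15,-0.53,0,0,0,-1],[0,0,0,0,0,0,-1]]]'; python3 st.py
```

```text
time_s: 21.95
eef_pos: [629.9, -312.4, 127.5]
ee_rot: [0.255, 0.086, 0.963, -0.023]
force: [7.0, 0.6, 1.0]
grip_width: 0.315
grip_force: 99.2
t 21.95 TCP [ 629.92 -312.38  127.47] rot needed deg [0.1  0.17 0.04]
tip in housing [-93.15   0.79   0.22] force h [ 6.26  1.79 -2.76] torque h [ 0.17 -0.82 -0.14] j [-0.72  0.59  1.48  0.42  0.66 -2.39]
time_s: 22.2
eef_pos: [629.1, -312.2, 127.0]
ee_rot: [0.255, 0.086, 0.963, -0.023]
force: [6.1, -0.9, 0.3]
grip_width: 0.317
grip_force: 99.2
t 22.2 TCP [ 629.09 -312.22  126.95] rot needed deg [0.11 0.17 0.04]
tip in housing [-94.14   0.81   0.22] force h [ 5.36  0.17 -3.02] torque h [ 0.17 -0.83 -0.2 ] j [-0.72  0.59  1.48  0.43  0.66 -2.39]
time_s: 22.45
eef_pos: [628.2, -312.1, 126.4]
ee_rot: [0.255, 0.086, 0.963, -0.023]
force: [6.4, 0.5, 0.6]
grip_width: 0.32
grip_force: 99.2
t 22.45 TCP [ 628.24 -312.06  126.43] rot needed deg [0.1  0.17 0.04]
tip in housing [-95.15   0.82   0.23] force h [ 5.56  1.62 -2.72] torque h [ 0.2  -0.84 -0.17] j [-0.72  0.59  1.48  0.43  0.66 -2.4 ]
```

```bash
for i in 1; do python3 -m handwheel '[[[-0.85,0.15,-0.53,0,0,0,-1],[0,0,0,0,0,0,-1]]]' | sed -n 4p; python3 st.py | tail -1
python3 -m handwheel '[[[-0.85,0.15,-0.53,0,0,0,-1],[0,0,0,0,0,0,-1]]]' | sed -n 4p; python3 st.py|tail -1; done
```

```text
force: [8.4, 0.6, 0.7]
tip in housing [-95.85   0.78   0.18] force h [ 7.28  2.09 -3.68] torque h [ 0.19 -1.06 -0.13] j [-0.72  0.59  1.49  0.43  0.66 -2.4 ]
force: [12.4, -1.2, 0.5]
tip in housing [-95.84   0.72   0.12] force h [10.82  0.98 -6.21] torque h [ 0.29 -1.72 -0.26] j [-0.72  0.59  1.49  0.43  0.65 -2.4 ]
```

```bash
python3 -m handwheel '[[[-0.85,0.15,-0.53,0,0,0,-1],[0,0,0,0,0,0,-1]]]' | sed -n 4p; python3 st.py|tail -1
```

```text
force: [18.7, 0.0, 0.3]
tip in housing [-95.9    0.66   0.01] force h [15.75  3.34 -9.49] torque h [ 0.34 -2.37 -0.35] j [-0.72  0.58  1.49  0.43  0.65 -2.4 ]
```

Motion has stopped at -95.9 while the force climbs to about 17 N above baseline, so the shoulder is seated. I relax the push, release and back off.

```bash
python3 -m handwheel '[[[0.85,-0.15,0.53,0,0,0,-1],[0.85,-0.15,0.53,0,0,0,-1],[0,0,0,0,0,0,-1]]]' | sed -n 4p; python3 st.py|tail -1
python3 -m handwheel '[[[0,0,0,0,0,0,-0.1],[0,0,0,0,0,0,0.3],[0,0,0,0,0,0,0.3],[0,0,0,0,0,0,0.3]]]' 20; python3 st.py|tail -1
python3 - <<'E'
from rig import *
import pickle
pickle.dump(capture("scene"),open("scene6.pkl","wb"))
exec(open("st.py").read()); print("tool z",T[:,2])
E
```

```text
force: [6.3, 0.1, 0.8]
tip in housing [-95.86   0.71   0.24] force h [ 5.61  1.25 -2.59] torque h [ 0.19 -1.05 -0.12] j [-0.72  0.59  1.49  0.43  0.66 -2.4 ]
time_s: 24.08
eef_pos: [626.3, -311.6, 124.5]
ee_rot: [0.253, 0.086, 0.963, -0.023]
force: [-0.4, -0.3, -0.7]
grip_width: 0.651
grip_force: 0.0
tip in housing [-97.77   0.89   0.15] force h [-0.65 -0.39 -0.37] torque h [ 0.02  0.24 -0.01] j [-0.72  0.59  1.49  0.43  0.66 -2.4 ]
t 24.125 TCP [ 626.37 -311.58  124.58] rot needed deg [ 0.02 -0.02 -0.01]
tip in housing [-97.72   0.91   0.16] force h [ 0.06 -0.16  0.38] torque h [0.1  0.25 0.03] j [-0.72  0.59  1.49  0.43  0.66 -2.4 ]
tool z [ 0.48 -0.09 -0.87]
```

```bash
python3 -m handwheel '[[[-6,1.1,10.9,0,0,0,0.3],[-12,2.2,21.8,0,0,0,0.3],[-12,2.2,21.8,0,0,0,0.3],[-12,2.2,21.8,0,0,0,0.3],[-12,2.2,21.8,0,0,0,0.3],[-30,10,35,0,0,0,0.3],[-35,40,30,0,0,0,0.3],[-35,40,10,0,0,0,0.3]]]'
python3 -m handwheel '[[[-35,45,0,0,0,0,0.3],[-35,45,0,0,0,0,0.3],[-30,45,0,0,0,0,0.3],[0,0,0,0,0,0,0.3]]]'
python3 - <<'E'
from rig import *
from h import *
import pickle
o=[]
for n,x,y in(("scene",165,185),("top",385,180)):
    c=capture(n);pickle.dump(c,open(n+"7.pkl","wb"));o.append(cv2.resize(c["image"][y:y+60,x:x+80],(400,300),interpolation=2))
    o[-1]=o[-1]
a=np.hstack(o); b=[cv2.resize(load(n)["image"],(400,300)) for n in("scene7","top7")]
cv2.imwrite("pics/f.png",np.vstack([a,np.hstack(b)])[:,:,::-1])
E
```

```text
time_s: 25.12
eef_pos: [471.3, -210.9, 300.1]
ee_rot: [0.255, 0.086, 0.963, -0.024]
force: [0.3, 0.0, 1.2]
grip_width: 0.649
grip_force: 0.0
time_s: 25.62
eef_pos: [371.0, -74.6, 298.7]
ee_rot: [0.255, 0.085, 0.963, -0.024]
force: [-1.3, -0.3, 0.7]
grip_width: 0.65
grip_force: 0.0
```

View pics/f.png

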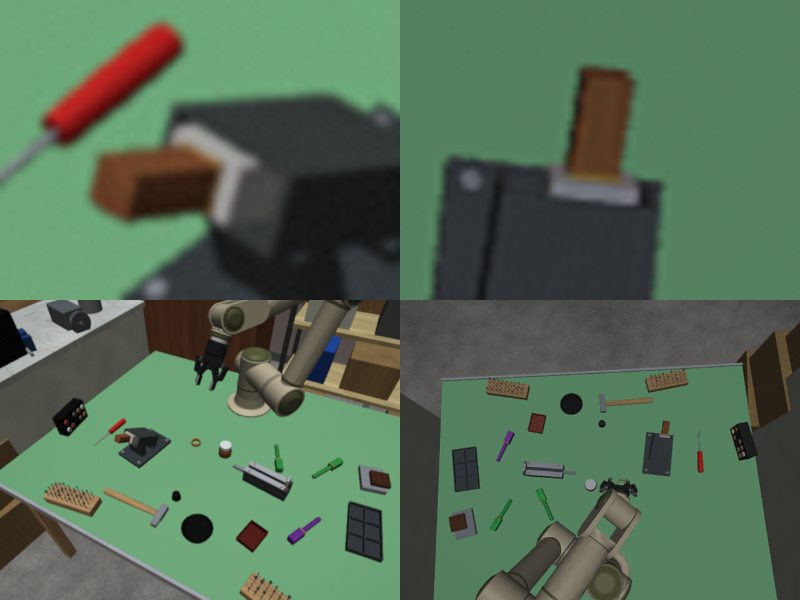

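The shoulder and ferrule sit against the sleeve's face (scene crop (215,180), top crop (593,178)). The gripper is clear and the bystanders are where they were.

```bash
python3 -c "
from rig import *
print(finish_job())"
```

```text
the job is handed in; nothing more can be done
None
```

The mandrel is in the sleeve with its stop pushed back, the shoulder felt against the mouth, and it is released. The job is handed in at about 26 s with no verdict returned, and the other things on the bench looked undisturbed in the last pictures.

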